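Third hand: block cylinder against its support rail

TASK

Put the clamping cylinder with the slotted foot over the two studs of the fixture plate, piston facing away from the support rail, down flat on the plate, then slide it back square against the rail and keep it pressed there with a steady push of about 10 N on the rail so that a colleague can run the nuts down. Keep that push up for a few seconds and finish while still holding it; do not let go. Leave the nuts and everything else on the bench and plate where they are.

Things in the scene. Friction and masses are not known exactly. Their poses are not given: they have to be found in the camera images.
- cyl_grip (a point): Clamping cylinder to mount, loose, 0.6 kg: aluminium block (54 along x, 46 along y, 12 to 70 mm above the underside) on a slotted foot 60 (x) x 136 (y) x 12 mm. Point: centre of the block, 48 mm above the underside; grip here across y. x to the flat back (27 mm away, block and foot flush), -x to the round piston, z up. It starts standing on the bench, piston roughly towards the robot.
- cyl_base (a point): Centre of the underside of that cylinder's foot, same axes; 3 mm in -x and 48 mm in -z from the grip point. The two through slots in the foot are each 32 mm long (x) and 14 mm wide (y), centred at x = 0, y = -52 and +52 mm from here. Borne down on hard, it drags on the plate and part of a push is lost to friction.
- cyl_piston (a point): Tip of that cylinder's piston (22 mm diameter, stands 10 mm out of the front), 34 mm in -x and 46 mm in z from the centre of the underside; same axes.
- stud_mid (a point): Point on the top face of the fixture plate midway between its two studs. The plate is fixed, aluminium, oiled (parts slide easily, friction about 0.12), 240 (x) x 210 (y) x 20 mm, centre 30 mm in -x from here. Studs: upright, threaded, 10 mm diameter, 26 mm high above the plate, at y = -52 and +52 mm from here. x points to the support rail, z up. Near the -x edge: a stop 22 mm high.
- rail_face (a point): Support rail: fixed steel bar on the plate behind the studs, 170 mm long (y), 20 thick, 30 high. Point: middle of the lower edge of its face towards the studs; x points into the rail, z up, axes as the plate's. It lies 33 to 39 mm in x from the stud point, so the cylinder set down with the studs mid-slot has 3 to 9 mm to slide to it. Rigid: tenths of a millimetre change the force by newtons.
- plain_mid (a point): Bystander: a similar aluminium clamping cylinder without any foot, 54 x 46 x 58 mm, centre of the block.
- carton_mid (a point): Bystander: white carton 78 x 60 x 55 mm, its centre.
- gauge_mid (a point): Bystander: round steel pressure gauge lying on its back, 64 mm diameter, 26 mm high, brass stem; centre of the case.
- spanner: Bystander: open-ended spanner, 190 mm long, lying beside the plate; centre of its underside.
- jar: Bystander: clear plastic jar with grey cap, 64 mm diameter, 75 mm high; centre of its underside.
- nut_a: Bystander: steel nut, 17 mm across flats, 8 mm high, lying ready on the -x part of the plate, to the right seen from the robot; centre of its underside.
- nut_b: Bystander: the other nut, same size, to the left on the -x part of the plate.
- tray: Bystander: grey open tray with nuts, 110 x 85 x 32 mm; centre of its underside.
There are look-alikes about, which are no part of the job. What is shaped like the part that bears cyl_grip but blue or pink is not meant.

How it is judged:
On the way, in this order (a step that is already met when the one before it is completed fails the run):
1. the slotted cylinder sits flat on the fixture plate with both studs through its slots, piston away from the rail (z of cyl_base in the frame of stud_mid between -0.003 and 0.0025 m and angle between cyl_base's own z axis and vertical below 0.035 rad and x of cyl_base in the frame of stud_mid between -0.013 and 0.013 m and y of cyl_base in the frame of stud_mid between -0.005 and 0.005 m and x of cyl_piston in the frame of stud_mid below 0 m), for 0.2 s.
2. it is kept pressed square against the rail, within the force band, for two seconds (contact force between cylinder and rail between 3 and 20 N and angle between the x axis of cyl_base and the x axis of rail_face, either way round below 0.04 rad), for 2 s.
At the end, for the whole second after the job is handed in: Slotted cylinder flat on the plate (within 2.5 mm, tilt under 2 degrees), studs through its slots, piston away from the rail, back square to the rail within 2.3 degrees and pressed on it with 3 to 20 N, at rest, still held by the robot; every bystander within 30 mm of its start (all of step 1 and all of step 2 and linear speed of cylinder below 0.01 m/s and distance of each of plain_mid, carton_mid, gauge_mid, spanner, jar, nut_a, nut_b, tray from where it was at the start of the episode below 0.03 m); the arm keeps its last pose, push and grip.
It fails at once if something else on the bench or plate is moved more than 30 mm (distance of any of plain_mid, carton_mid, gauge_mid, spanner, jar, nut_a, nut_b, tray from where it was at the start of the episode above 0.03 m).
It also fails if it takes over 59 s, if anything falls off the work surface, if the arm or the gripper's body presses on something with over 40 N, if the wrist force passes 120 N, or if a joint passes its speed limit or range.

ROBOT

A 7-joint arm with a two-finger parallel gripper is mounted at the origin on the work surface. World frame = base frame: x ahead of the robot, y to its left, z up, the work surface at z = 0. Lengths are in m, angles in rad, forces in N, time in s.
With the tool pointing down it reaches from about 0.425 to 0.925 m from the base axis. Payload 6.8 kg.
Tool frame: the origin (TCP) lies at the centre of the arm's flange, where the gripper is bolted on; the fingertips stand 173 mm ahead of it and the grasp point (between the pads) lies 155 mm ahead of it (finger_overhang is the distance from the TCP to the fingertips, in m); y points along the fingers, z is the direction in which the jaws open and shut, and the axes are right-handed (so a half turn about y gives the same grasp; the last joint's range is limited). The gripper opens to 85 mm and grips with 20 to 120 N. Pads are 22 mm wide; open, the fingers measure 114 mm over their backs; the gripper's body (76 mm by 85 mm) begins 54 mm behind the grasp point. The pads swing forward as they close: fully open they stand 13 mm farther back than shut.
Start: joints at [1.137, 0.477, 0.022, 1.555, -0.011, 1.109, -0.083], TCP at [0.216, -0.64, 0.405] pointing down, gripper open.
Joint ranges: [-2.96, 2.96], [-0.34, 2.1], [-1.41, 1.46], [0.24, 2.44], [-1.37, 4.51], [0.17, 1.92], [-2.96, 2.96]. Speed limits (rad/s): [2.39, 2.39, 3.14, 3.14, 3.14, 3.14, 3.14].

INTERFACE

Orientations are given as a rotation vector (axis times angle).
In Python, from bench import get_obs, grab_frame, hand_in, finger_overhang gives the robot as it stands. The module is installed in compiled form; this text tells all that it offers.
- The arm moves only by the shell command python3 -m jog 'ROWS' [FORCE]. ROWS is JSON, a list of rows, each a list of 3 entries, a list of its own where there are three numbers: the shift along the tool's x, y, z in cm, then the turn about the tool's y in rad, then the gripper command: -1 is fully open, 1 is shut, values between are in proportion. In form: [[[x, y, z], twist, gripper], ...]. A call has 1 to 10 rows; each row is the pose to reach, as a shift and turn from the pose commanded when the call began, along the tool's axes at that moment; what a row does not reach only later rows make up. A row lasts 1/8 s, in which the tool goes at most 62.5 mm and 10.7 degrees, less where a joint would pass 70% of its speed; a pose out of reach is approached as far as the arm can. A call with a gripper value outside its range is refused whole. The fingers move at their own pace and stop on an object; FORCE is the grip in N (left out, the last holds). Time passes only in rows, so rows that repeat a pose let the fingers close. It gives the time, the measured TCP pose, the force and the opening at its end, in the units of the state.
- get_obs(): the state, without advancing time (a new reading comes with each control period).
- grab_frame(name): name is "side" or "top" or "wrist"; returns a dict with "image" (480x640x3 uint8, blue, green, red), "fx", "fy", "cx", "cy" (pixels), "origin" and "rotation" of the camera in the world. Camera axes: x right, y up, looking along -z (the intrinsics and any distortion apply to the point x, -y, -z); pixel columns grow to the right and rows downward; lengths in m; the calibration is good to about 2 mm. A picture is of the moment at which its call begins. There is no depth.
- hand_in(): hands the job in, once; it reports no verdict.
The state is a dict: "clock": time; "joints": joint angles; "qvel": joint speeds; "tau": joint torques, N m; "tcp_pos": TCP position; "orientation": TCP orientation; "contact_force": force on the tool from outside, world axes, zero at the start; "moment": the same for the moment, N m; "grip_width": finger opening in m.
Only numpy, scipy, OpenCV 4.12 (cv2) and the standard library are available. Lean on these libraries where they do the work, as an engineer would, in place of code of your own. Each camera call takes 0.05 s, during which the arm holds its last target.

## Working session

There is one attempt and no reset: what is moved stays moved. The work goes in short steps, Python scripts to look and compute and a shell command to move; the robot and the scene stay as the last step left them, time stands still between calls to the robot, and variables do not carry over. Pictures are saved under pics/ and viewed, and the job is handed in when it is done.

```bash
mkdir -p pics; python3 - <<'E'
from bench import *
import cv2
o=get_obs(); print({k:o[k] for k in('clock','tcp_pos','orientation','contact_force','grip_width')}, finger_overhang)
for n in('top','side','wrist'):
    f=grab_frame(n); cv2.imwrite(f'pics/{n}0.png',f['image']); print(n,{k:f[k] for k in f if k!='image'})
E
```

```text
{'clock': 0.0, 'tcp_pos': array([ 0.2159703 , -0.63923063,  0.40371685]), 'orientation': array([-0.33659431,  2.04716712, -2.04345743]), 'contact_force': array([ 0.3075386 , -0.29463194,  0.44821305]), 'grip_width': 0.08568024257780564} 0.1734
top {'fx': 476.5022577577419, 'fy': 476.5022577577419, 'cx': 309.6168951030141, 'cy': 231.90930014492466, 'origin': array([0.24848029, 0.02832819, 1.36520831]), 'rotation': array([ 0.13307132, -0.15644463, -1.59100849])}
side {'fx': 582.3212025015346, 'fy': 582.3212025015346, 'cx': 322.1433363718288, 'cy': 235.9235186648735, 'origin': array([0.04991108, 0.79157298, 1.05383707]), 'rotation': array([ 0.2730511 , -0.94740176, -2.47372706])}
wrist {'fx': 428.4469049525076, 'fy': 428.4469049525076, 'cx': 317.58607495624295, 'cy': 240.50214259964864, 'origin': array([ 0.28850383, -0.6145647 ,  0.37247513]), 'rotation': array([-0.26046401,  0.19112838, -1.23448122])}
```

View pics/top0.png

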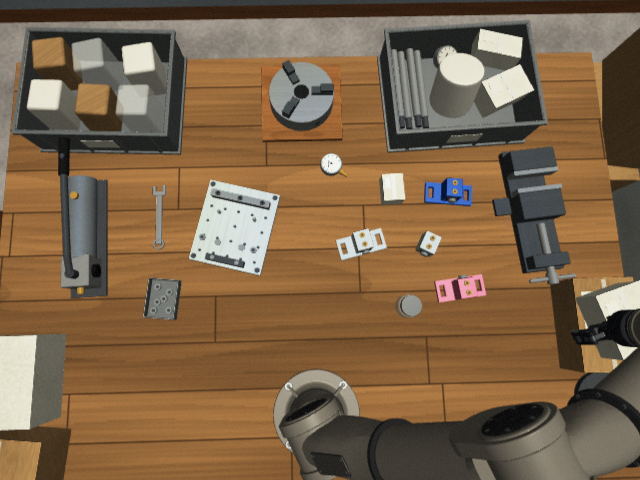

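View pics/side0.png

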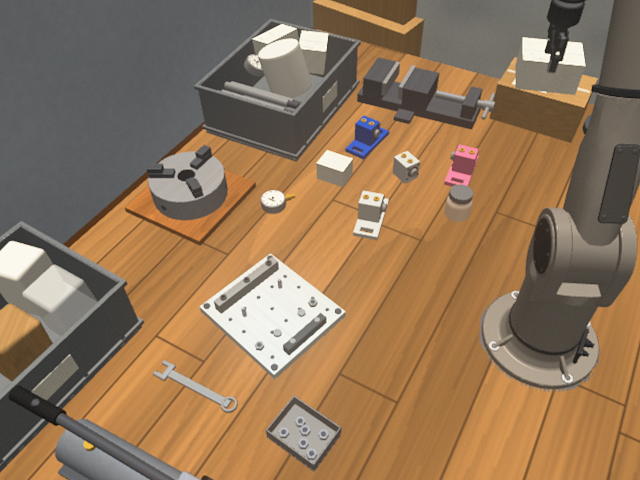

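View pics/wrist0.png

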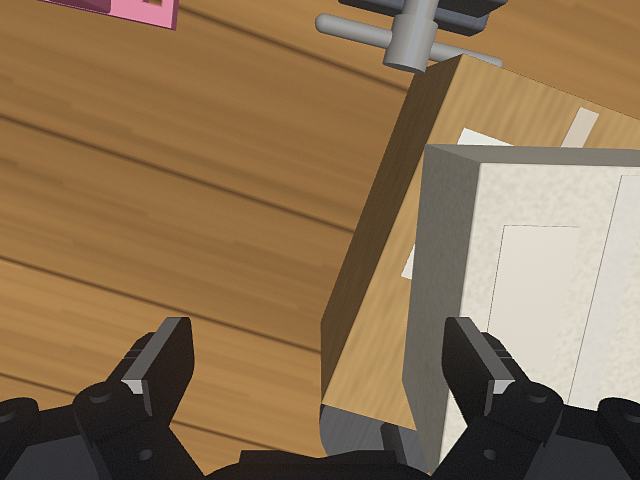

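The candidates in the top view are an aluminium cylinder with slotted foot at (362,242), a blue one at (448,192), a pink one at (460,288), and a plain footless block at (429,242). The one at (362,242) fits: bare aluminium with a foot that has two slots. I'll confirm it in enlarged crops.

```bash
cat > h.py <<'E'
import numpy as np, cv2
from scipy.spatial.transform import Rotation as R
from bench import *
def ray(f,u,v):
    d=np.array([(u-f['cx'])/f['fx'],-(v-f['cy'])/f['fy'],-1.]); return f['origin'],R.from_rotvec(f['rotation']).apply(d)
def onz(f,u,v,z):
    o,d=ray(f,u,v); return o+d*(z-o[2])/d[2]
def proj(f,p):
    q=R.from_rotvec(f['rotation']).inv().apply(np.asarray(p)-f['origin']); return np.array([f['cx']-f['fx']*q[0]/q[2], f['cy']+f['fy']*q[1]/q[2]])
def crop(f,u0,v0,w,h,s,name): cv2.imwrite(name,cv2.resize(f['image'][v0:v0+h,u0:u0+w],None,fx=s,fy=s,interpolation=cv2.INTER_CUBIC))
E
python3 - <<'E'
from h import *
f=grab_frame('top'); g=grab_frame('side')
a=cv2.resize(f['image'][215:275,325:405],None,fx=5,fy=5,interpolation=cv2.INTER_CUBIC)
b=cv2.resize(g['image'][180:240,340:420],None,fx=5,fy=5,interpolation=cv2.INTER_CUBIC)
cv2.imwrite('pics/cyl1.png',np.hstack([a,b]))
crop(f,180,170,110,110,5,'pics/plate1.png')
crop(g,195,250,155,125,5,'pics/plate2.png')
E
```

```text
(no output)
```

View pics/cyl1.png

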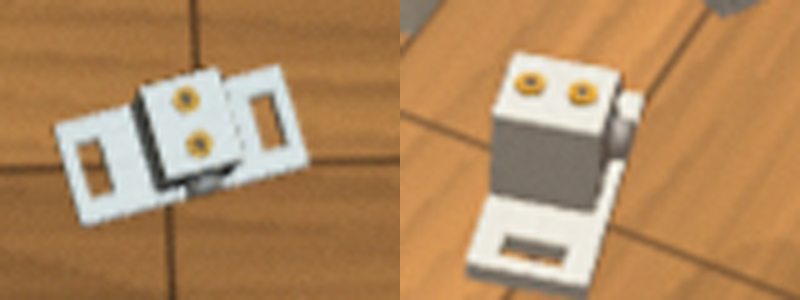

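View pics/plate1.png

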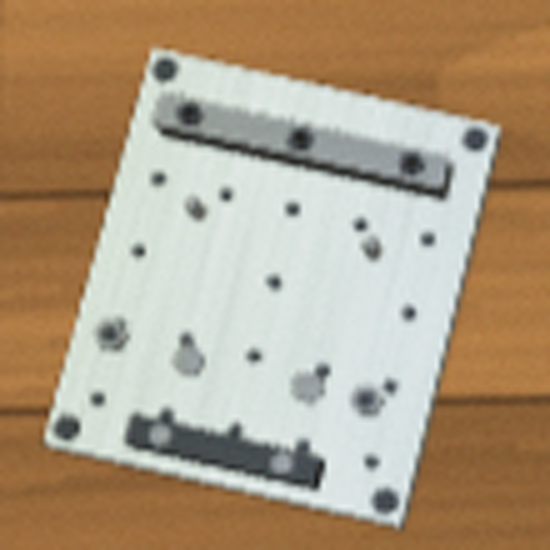

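View pics/plate2.png

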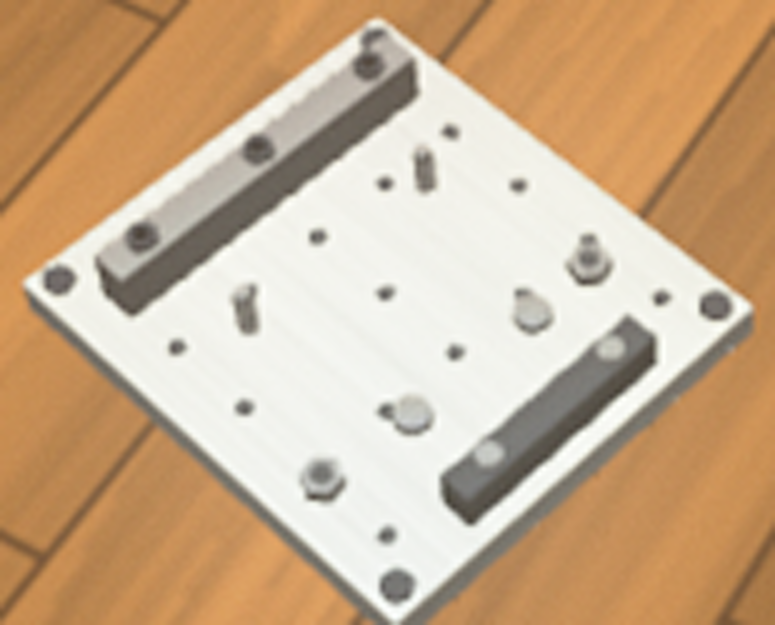

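Confirmed. In the top crop the aluminium foot has two slots and the block has brass ports, with the piston at the lower edge (towards the robot). The plate crop shows the rail at the top, studs near crop (196,208) and (372,246), and the stop at the bottom. Now I'll measure.

```bash
python3 - <<'E'
from h import *
f=grab_frame('top'); g=grab_frame('side'); o=get_obs()
print('tool axes cols\n',R.from_rotvec(o['orientation']).as_matrix().round(3))
T=R.from_rotvec(o['orientation'])
w=grab_frame('wrist'); print('cam in tool',T.inv().apply(w['origin']-o['tcp_pos']).round(4),'\n',(T.inv()*R.from_rotvec(w['rotation'])).as_matrix().round(3))
U=lambda p,u0,v0,s:(u0+(p[0]+.5)/s-.5, v0+(p[1]+.5)/s-.5)
def rep(f,pts,u0,v0,z,lab):
    P=np.array([onz(f,*U(p,u0,v0,5),z) for p in pts]); print(lab,'\n',P.round(4)); return P
P=rep(f,[(55,125),(280,65),(308,162),(82,226)],325,215,.012,'foot top TL TR BR BL')
print('centre',P.mean(0),'edges',[np.linalg.norm(P[i]-P[i-1]).round(4) for i in range(4)], 'ydir yaw',np.arctan2(*(P[0]-P[1]+P[3]-P[2])[[1,0]])-np.pi/2)
rep(f,[(93,168),(268,120)],325,215,.012,'slots')
P=rep(f,[(152,48),(500,127),(402,526),(45,443)],180,170,.02,'plate')
d=(P[0]-P[3]+P[1]-P[2]);yaw=np.arctan2(d[1],d[0]);c=P.mean(0)
print('centre',c,[np.linalg.norm(P[i]-P[i-1]).round(4) for i in range(4)],'yaw',yaw,'studmid',c[:2]+.03*np.array([np.cos(yaw),np.sin(yaw)]))
P=rep(g,[(378,15),(752,305),(395,625),(24,285)],195,250,.02,'plate side')
c=P.mean(0);print(c,[np.linalg.norm(P[i]-P[i-1]).round(4) for i in range(4)])
rep(g,[(244,328),(425,190)],195,250,.02,'stud bases side')
rep(f,[(200,213),(377,252)],180,170,.02,'stud bases top?')
E
```

```text
tool axes cols
 [[-0.947 -0.     0.32 ]
 [-0.32   0.    -0.947]
 [ 0.    -1.    -0.   ]]
cam in tool [-0.0766  0.0313 -0.0001] 
 [[ 0.    -0.955 -0.298]
 [ 0.002  0.298 -0.955]
 [ 1.    -0.     0.002]]
foot top TL TR BR BL 
 [[ 0.4753 -0.0694  0.012 ]
 [ 0.5074 -0.2012  0.012 ]
 [ 0.4502 -0.2143  0.012 ]
 [ 0.4164 -0.0827  0.012 ]]
centre [ 0.46235599 -0.14192042  0.012     ] edges [np.float64(0.0604), np.float64(0.1357), np.float64(0.0587), np.float64(0.1358)] ydir yaw 0.24525417117443693
slots 
 [[ 0.4498 -0.0904  0.012 ]
 [ 0.4753 -0.1925  0.012 ]]
plate 
 [[0.6619 0.2921 0.02  ]
 [0.6095 0.0895 0.02  ]
 [0.3785 0.1482 0.02  ]
 [0.4307 0.3498 0.02  ]]
centre [0.52015915 0.21990493 0.02      ] [np.float64(0.2383), np.float64(0.2093), np.float64(0.2384), np.float64(0.2083)] yaw -0.24665286253626392 studmid [0.5492512  0.21258015]
plate side 
 [[0.6094 0.0918 0.02  ]
 [0.379  0.1511 0.02  ]
 [0.4297 0.3541 0.02  ]
 [0.6594 0.2954 0.02  ]]
[0.51936354 0.22311951 0.02      ] [np.float64(0.2096), np.float64(0.2379), np.float64(0.2092), np.float64(0.2371)]
stud bases side 
 [[0.563  0.2673 0.02  ]
 [0.535  0.1674 0.02  ]]
stud bases top? 
 [[0.5623 0.2633 0.02  ]
 [0.5368 0.1614 0.02  ]]
```

```bash
cat >> h.py <<'E'
def shift(x,y,z):
    o=get_obs();T=R.from_rotvec(o['orientation']);return (T.inv().apply(np.array([x,y,z])-o['tcp_pos'])*100).round(2)
E
python3 -c "
from h import *
print(shift(.4653,-.1412,.36), shift(.5492+.003,.2145,.36))"
```

```text
[-39.56   4.47 -39.23] [-59.18   4.47 -70.15]
```

```bash
python3 -m jog '[[[-2,0,-2],0,-1],[[-6,0.5,-6],0.02,-1],[[-10,1,-10],0.04,-1],[[-14,1.5,-14],0.06,-1],[[-18.5,2,-18.5],0.08,-1],[[-23,2.5,-23],0.08,-1],[[-28,3,-28],0.08,-1],[[-33,4,-33],0.08,-1],[[-37.5,4.5,-37.3],0.08,-1],[[-39.5,4.5,-39.2],0.08,-1]]'
python3 -m jog '[[[0,0,0],0,-1],[[0,0,0],0,-1]]'
python3 - <<'E'
from h import *
w=grab_frame('wrist'); cv2.imwrite('pics/w1.png',w['image']); print(shift(.4653,-.1412,.36))
E
```

```text
clock: 1.65
tcp_pos: [0.4656, -0.1391, 0.3598]
orientation: [-0.26, 2.09, -2.089]
contact_force: [1.0, -1.2, 0.6]
grip_width: 0.0855
clock: 1.9
tcp_pos: [0.4646, -0.1422, 0.3597]
orientation: [-0.258, 2.091, -2.091]
contact_force: [-0.2, 0.0, 0.7]
grip_width: 0.0854
[-0.13 -0.03 -0.13]
```

View pics/w1.png

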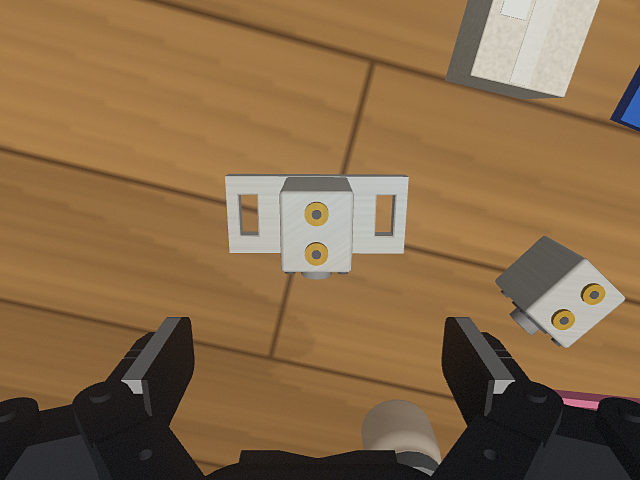

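The wrist view is square on to the slotted cylinder. The foot corners are about (226,175), (408,176), (405,253), (229,253), and the plain block is clear to the right.

```bash
python3 - <<'E'
from h import *
w=grab_frame('wrist');o=get_obs();T=R.from_rotvec(o['orientation'])
P=np.array([onz(w,*p,.012) for p in [(226,175),(408,175.5),(406,253),(229,253.5)]])
c=P.mean(0);print(P.round(4),'\n',c,[np.linalg.norm(P[i]-P[i-1]).round(4) for i in range(4)])
y=P[0]-P[1]+P[3]-P[2];yaw=np.arctan2(y[1],y[0])-np.pi/2;print('yaw',yaw)
S=np.array([onz(w,*p,.012) for p in [(249,215),(385.5,215)]]);print('slots mid',S.mean(0),np.linalg.norm(S[0]-S[1]))
tz=T.as_matrix()[:,2];print('tool z yaw err',np.arctan2(-tz[1],-tz[0])-np.pi/2-yaw)
x=np.array([np.cos(yaw),np.sin(yaw),0]);gp=c+.003*x;print('grip',gp,'tool shift',shift(gp[0],gp[1],.203))
E
```

```text
[[ 0.4754 -0.0699  0.012 ]
 [ 0.5075 -0.2004  0.012 ]
 [ 0.4493 -0.2172  0.012 ]
 [ 0.4155 -0.0832  0.012 ]] 
 [ 0.46191554 -0.14264082  0.012     ] [np.float64(0.0613), np.float64(0.1344), np.float64(0.0606), np.float64(0.1382)]
yaw 0.2445093081075287
slots mid [ 0.46217352 -0.14257856  0.012     ] 0.10367072200514478
tool z yaw err -0.001131991281157596
grip [ 0.46482631 -0.14191458  0.012     ] tool shift [-0.09 15.67 -0.1 ]
```

```bash
python3 -m jog '[[[0,3,0],0,-1],[[0,7,0],0,-1],[[0,11,0],0,-1],[[0,14,0],0,-1],[[0,15.2,0],0,-1],[[-0.1,15.7,-0.1],0,-1],[[-0.1,15.7,-0.1],0,-1],[[-0.1,15.7,-0.1],0,-1]]'
python3 -m jog '[[[0,0,0],0,0],[[0,0,0],0,0.5],[[0,0,0],0,1],[[0,0,0],0,1],[[0,0,0],0,1],[[0,0,0],0,1]]' 60
python3 - <<'E'
from h import *
w=grab_frame('wrist'); cv2.imwrite('pics/w2.png',w['image']); print(get_obs()['contact_force'],get_obs()['moment'])
E
```

```text
clock: 3.0
tcp_pos: [0.466, -0.1407, 0.2037]
orientation: [-0.256, 2.089, -2.091]
contact_force: [-0.4, -0.8, -0.8]
grip_width: 0.0857
clock: 3.75
tcp_pos: [0.4658, -0.1406, 0.2032]
orientation: [-0.257, 2.09, -2.091]
contact_force: [-0.8, -0.5, 5.4]
grip_width: 0.0453
[-1.44589728 -0.16818464  5.06776501] [0.03735421 0.22869951 0.03269588]
```

View pics/w2.png

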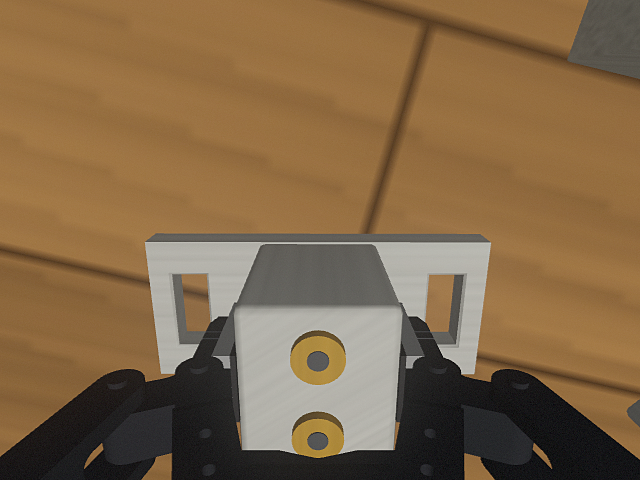

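Gripped, at a width of 45 mm. Both slots are visible beside the fingers, at about (191,309) and (446,309). Lifting now.

```bash
python3 -m jog '[[[0,-0.5,0],0,1],[[0,-2,0],0,1],[[0,-5,0],0,1],[[0,-8,0],0,1],[[0,-10,0],0,1],[[0,-11,0],0,1],[[0,-11,0],0,1],[[0,-11,0],0,1]]'
python3 - <<'E'
from h import *
w=grab_frame('wrist'); cv2.imwrite('pics/w3.png',w['image']); o=get_obs();T=R.from_rotvec(o['orientation'])
print(o['contact_force'],o['moment'],o['grip_width'])
# side view estimate in tool frame of stud target: stud mid ~(.549,.215), plate yaw -.247
print(T.as_matrix().round(3), shift(.549+.003,.2145,o['tcp_pos'][2]))
E
```

```text
clock: 4.8
tcp_pos: [0.4651, -0.1404, 0.3119]
orientation: [-0.26, 2.092, -2.091]
contact_force: [0.1, 0.2, -5.4]
grip_width: 0.0455
[-0.43612618  0.82805229 -4.98674186] [0.02096261 0.0124797  0.00038487] 0.04514007415153434
[[-0.97  -0.002  0.243]
 [-0.243  0.    -0.97 ]
 [ 0.002 -1.    -0.001]] [-17.07  -0.   -32.31]
```

View pics/w3.png

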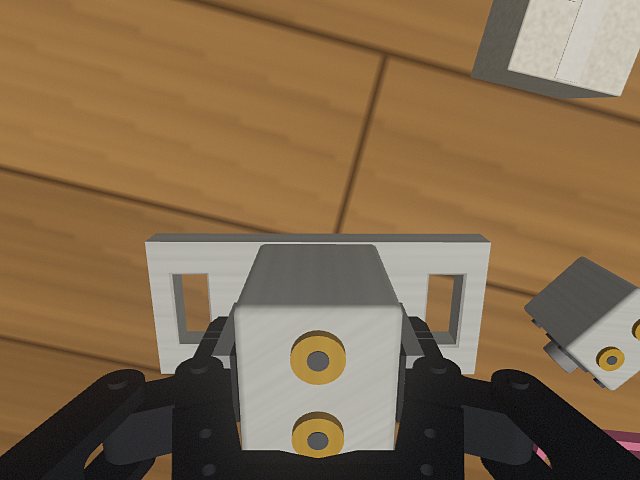

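```bash
python3 -m jog '[[[-0.5,0,-2],0.02,1],[[-2,0,-6],0.08,1],[[-3.3,0,-11],0.15,1],[[-4.9,0,-16],0.22,1],[[-6.4,0,-21],0.29,1],[[-7.9,0,-26],0.36,1],[[-9.2,0,-30],0.42,1],[[-10.3,0,-33.5],0.47,1],[[-10.8,0,-35.2],0.49,1],[[-10.9,0,-35.6],0.492,1]]'
python3 -m jog '[[[0,0,0],0,1],[[0,0,0],0,1],[[0,0,0],0,1]]'
python3 - <<'E'
from h import *
w=grab_frame('wrist'); cv2.imwrite('pics/w4.png',w['image']); f=grab_frame('top');crop(f,180,170,160,120,5,'pics/t4.png')
E
```

```text
clock: 6.1
tcp_pos: [0.4842, 0.2327, 0.3118]
orientation: [-0.254, -2.091, 2.092]
contact_force: [-0.1, -0.4, -5.2]
grip_width: 0.0454
clock: 6.48
tcp_pos: [0.4848, 0.2303, 0.3127]
orientation: [-0.26, -2.089, 2.09]
contact_force: [-0.1, 0.5, -5.3]
grip_width: 0.0458
```

View pics/w4.png

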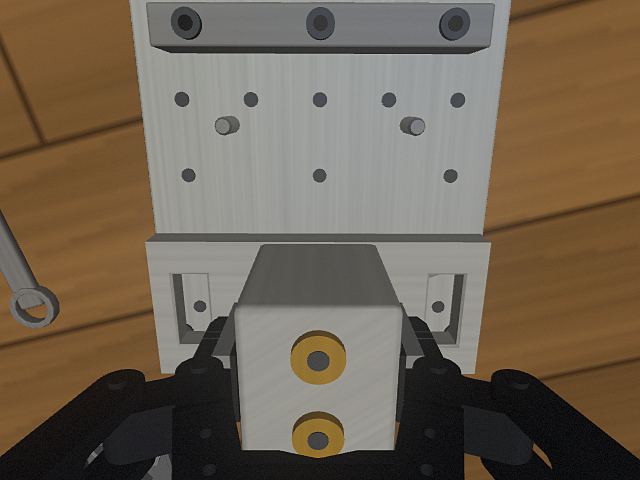

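The wrist view shows the studs ahead of the foot, with tops near (223,126) and (417,126), and the rail behind them. I'll enlarge to get exact pixels.

```bash
python3 - <<'E'
from h import *
w=grab_frame('wrist')
crop(w,200,30,240,120,3,'pics/w4a.png'); crop(w,140,225,360,160,2,'pics/w4b.png')
E
```

```text
(no output)
```

View pics/w4a.png

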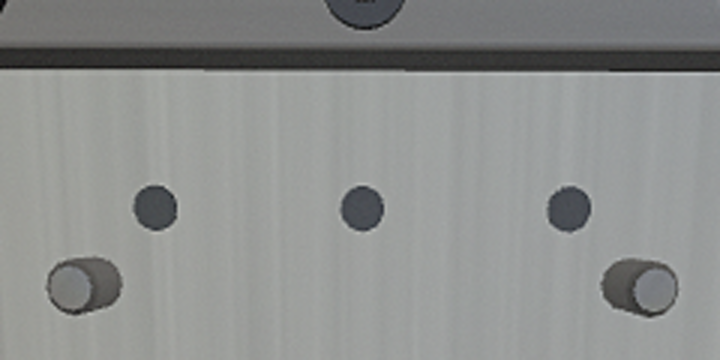

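View pics/w4b.png

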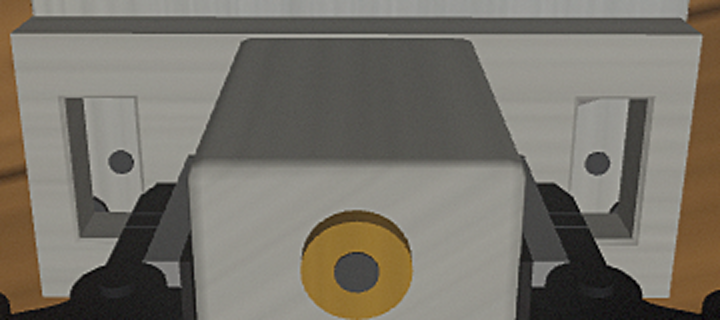

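```bash
python3 - <<'E'
from h import *
w=grab_frame('wrist');o=get_obs();T=R.from_rotvec(o['orientation']);p0=o['tcp_pos'];print(p0)
tl=lambda P:T.inv().apply(np.asarray(P)-p0)*1000
r=lambda n,p,z:print(n,'world',onz(w,*p,z).round(4),'tool mm',tl(onz(w,*p,z)).round(2)) or tl(onz(w,*p,z))
A=r('studL top',(223.3,125.3),.046);B=r('studR top',(418.2,125.9),.046);print('spacing',np.linalg.norm(A-B),'ang',np.arctan2((B-A)[0],(B-A)[2]),'mid',(A+B)/2)
A2=r('studL base',(233,124),.02);B2=r('studR base',(408,124.3),.02);print('spacing',np.linalg.norm(A2-B2))
ra=r('rail lo L',(200,52.6),.02);rb=r('rail lo R',(440,53.1),.02);print('ang',np.arctan2((rb-ra)[0],(rb-ra)[2]))
ra=r('rail hi L',(200,45.5),.05);rb=r('rail hi R',(440,46.1),.05)
zt=p0[2]-.191
for zt in(p0[2]-.191,):
  a=r('footL',(145.75,241.25),zt);b=r('footR',(490.25,241.25),zt);print('w',np.linalg.norm(a-b),'ang',np.arctan2((b-a)[0],(b-a)[2]))
  a=r('slotL',(168.8,273.3),zt);b=r('slotR',(467.8,273.3),zt);print('w 118?',np.linalg.norm(a-b))
E
```

```text
[0.48471303 0.23103619 0.31278157]
studL top world [0.562  0.2637 0.046 ] tool mm [-66.95 266.79 -50.6 ]
studR top world [0.5364 0.1634 0.046 ] tool mm [-66.61 266.79  52.94]
spacing 103.53791448253854 ang 0.003225713050494099 mid [-66.78149024 266.79339207   1.16950294]
studL base world [0.5617 0.2636 0.02  ] tool mm [-66.63 292.79 -50.39]
studR base world [0.5363 0.1637 0.02  ] tool mm [-66.43 292.79  52.74]
spacing 103.13103590949912
rail lo L world [0.6033 0.2699 0.02  ] tool mm [-105.41  292.8   -66.66]
rail lo R world [0.57   0.1391 0.02  ] tool mm [-105.09  292.8    68.3 ]
ang 0.0023514441806336307
rail hi L world [0.6013 0.2623 0.05  ] tool mm [-105.34  262.8   -58.77]
rail hi R world [0.5719 0.147  0.05  ] tool mm [-105.01  262.8    60.17]
footL world [0.5267 0.2902 0.1218] tool mm [-26.24 191.   -67.6 ]
footR world [0.4938 0.1596 0.1218] tool mm [-26.25 191.    67.  ]
w 134.59668420128853 ang -7.914794582318168e-05
slotL world [0.5118 0.2861 0.1218] tool mm [-12.79 191.   -59.98]
slotR world [0.4826 0.1701 0.1218] tool mm [-12.81 191.    59.64]
w 118? 119.62125391188411
```

```bash
python3 -m jog '[[[-1.5,0,0],0,1],[[-4,0,0.1],0,1],[[-6,0.5,0.14],0,1],[[-7,2,0.14],0,1],[[-7,3.5,0.14],0,1],[[-7,4.5,0.14],0,1],[[-7,5,0.14],0,1],[[-7,5,0.14],0,1],[[-7,5,0.14],0,1]]'
python3 - <<'E'
from h import *
w=grab_frame('wrist'); crop(w,130,200,380,200,2,'pics/w5.png'); g=grab_frame('side'); crop(g,180,190,200,150,4,'pics/s5.png')
E
```

```text
clock: 7.8
tcp_pos: [0.5523, 0.2132, 0.2633]
orientation: [-0.259, -2.092, 2.09]
contact_force: [-0.2, 0.4, -5.8]
grip_width: 0.0454
```

View pics/w5.png

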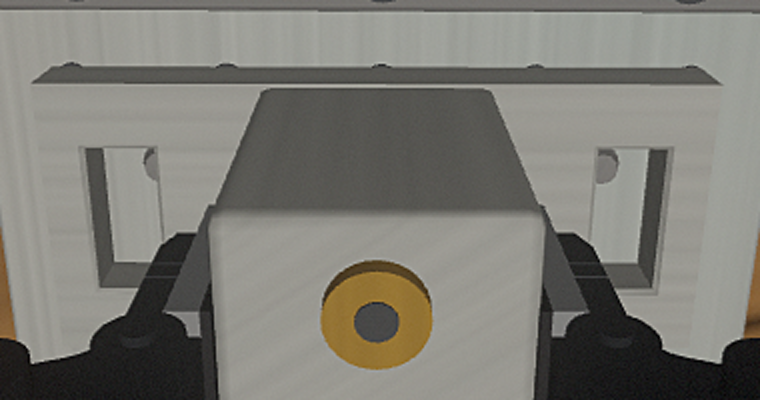

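View pics/s5.png

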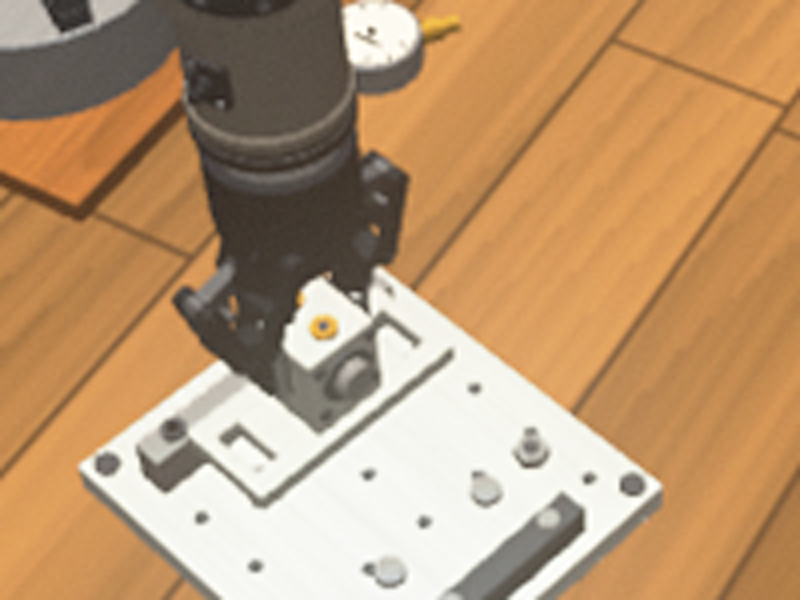

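The studs show through the slots at crop (152,163) and (606,166), as expected. I'll check the lateral centring by ray before going down.

```bash
python3 - <<'E'
from h import *
w=grab_frame('wrist');o=get_obs();T=R.from_rotvec(o['orientation']);p0=o['tcp_pos']
tl=lambda p,z:T.inv().apply(onz(w,*p,z)-p0)*1000
U=lambda x,y:(130+(x+.5)/2-.5,200+(y+.5)/2-.5)
a=tl(U(143,160),.046);b=tl(U(619,166),.046);print('stud outer',a,b,'mid',(a+b)/2,'w114?',(b-a)[2])
z=p0[2]-.191
a=tl(U(79,147),z);b=tl(U(674,147),z);print('slot outer',a,b,(a+b)/2)
a=tl(U(32,84),z);b=tl(U(722,84),z);print('foot',a,b,(a+b)/2)
ra=tl(U(20,11),.02);rb=tl(U(700,11),.02);print(ra,rb,p0)
E
```

```text
stud outer [  1.04458411 217.27958589 -55.18585717] [  2.46822127 217.21289303  56.38405222] mid [  1.75640269 217.24623946   0.59909752] w114? 111.56990939025266
slot outer [-12.68914556 191.04574716 -60.05822031] [-12.7852699  190.97589217  59.01146855] [-12.73720773 191.01081966  -0.52337588]
foot [-25.91265931 191.06116401 -67.89656794] [-26.00032128 190.98199912  67.01246499] [-25.95649029 191.02158157  -0.44205147]
[-28.74043245 243.32480022 -90.67738152] [-28.82225688 243.22392361  81.19013039] [0.55233853 0.21301391 0.26324792]
```

```bash
python3 -m jog '[[[0,0.5,0.05],0,1],[[0,1.1,0.05],0,1],[[0,1.1,0.05],0,1],[[0,1.1,0.05],0,1]]'
python3 - <<'E'
from h import *
w=grab_frame('wrist'); a=w['image'][265:325,160:230];b=w['image'][265:325,410:480]
cv2.imwrite('pics/w6.png',cv2.resize(np.hstack([a,b]),None,fx=5,fy=5,interpolation=cv2.INTER_CUBIC))
E
```

```text
clock: 8.45
tcp_pos: [0.5521, 0.2124, 0.2516]
orientation: [-0.258, -2.09, 2.091]
contact_force: [-1.2, 0.1, -5.3]
grip_width: 0.0454
```

View pics/w6.png

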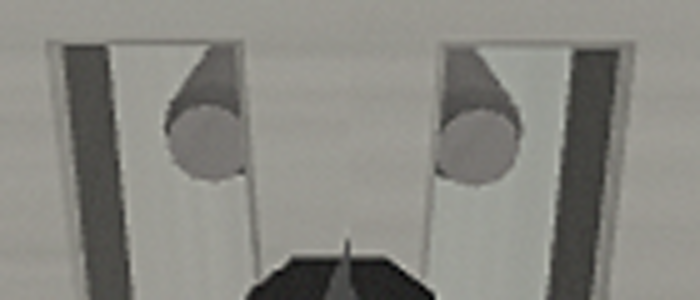

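The gaps from stud to slot wall are 52 px left and 43 px right at 5× zoom, so the fit is off centre by about 0.35 mm. I'll correct that and go down in stages.

```bash
python3 -m jog '[[[0,0.3,0.04],0,1],[[0,0.8,0.04],0,1],[[0,1.3,0.04],0,1],[[0,1.8,0.04],0,1],[[0,2.3,0.04],0,1],[[0,2.5,0.04],0,1],[[0,2.5,0.04],0,1],[[0,2.5,0.04],0,1]]'
```

```text
clock: 9.5
tcp_pos: [0.5521, 0.2121, 0.2269]
orientation: [-0.259, -2.091, 2.09]
contact_force: [-0.4, -0.3, -4.8]
grip_width: 0.0458
```

```bash
python3 -m jog '[[[0,0.1,0],0,1],[[0,0.2,0],0,1],[[0,0.2,0],0,1],[[0,0.2,0],0,1]]';python3 -m jog '[[[0,0.1,0],0,1],[[0,0.1,0],0,1],[[0,0.1,0],0,1]]'
```

```text
clock: 10.0
tcp_pos: [0.552, 0.212, 0.2247]
orientation: [-0.259, -2.09, 2.091]
contact_force: [-0.3, 0.2, -5.1]
grip_width: 0.0454
clock: 10.38
tcp_pos: [0.552, 0.2121, 0.2237]
orientation: [-0.259, -2.091, 2.09]
contact_force: [-0.9, 0.1, -4.7]
grip_width: 0.0456
```

```bash
for i in 1 2 3; do python3 -m jog '[[[0,0.05,0],0,1],[[0,0.05,0],0,1],[[0,0.05,0],0,1]]'; done
```

```text
clock: 10.75
tcp_pos: [0.552, 0.2121, 0.2233]
orientation: [-0.259, -2.091, 2.091]
contact_force: [-0.1, -0.1, -3.8]
grip_width: 0.0455
clock: 11.12
tcp_pos: [0.5521, 0.2121, 0.2233]
orientation: [-0.259, -2.091, 2.091]
contact_force: [-1.2, 0.1, 5.6]
grip_width: 0.0453
clock: 11.5
tcp_pos: [0.5522, 0.2122, 0.2233]
orientation: [-0.26, -2.091, 2.091]
contact_force: [-3.9, -2.5, 9.4]
grip_width: 0.0457
```

```bash
python3 -m jog '[[[0,-0.06,0],0,1],[[0,-0.06,0],0,1],[[0,-0.06,0],0,1]]'
python3 - <<'E'
from h import *
o=get_obs();print(o['contact_force'],o['moment'],o['tcp_pos'])
w=grab_frame('wrist'); crop(w,130,190,380,200,2,'pics/w7.png'); g=grab_frame('side'); crop(g,180,220,200,150,4,'pics/s7.png')
E
```

```text
clock: 11.88
tcp_pos: [0.5522, 0.2121, 0.2233]
orientation: [-0.26, -2.091, 2.09]
contact_force: [-2.2, -0.9, 6.3]
grip_width: 0.0456
[-2.24617417 -0.87885853  6.31289143] [-0.4868803   0.51345834 -0.11552135] [0.55222931 0.21213423 0.22325983]
```

View pics/w7.png

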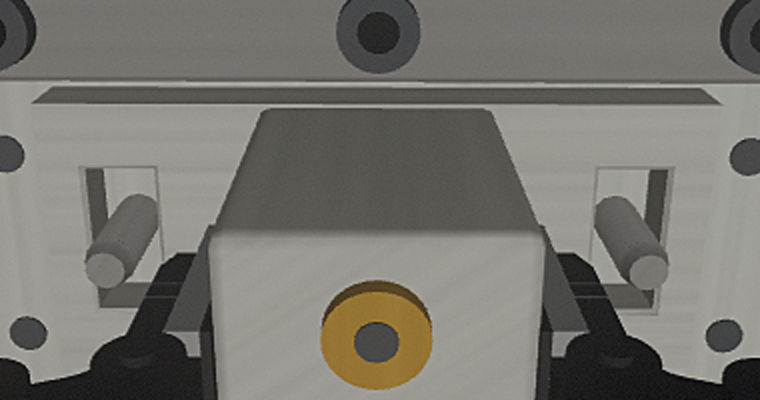

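View pics/s7.png

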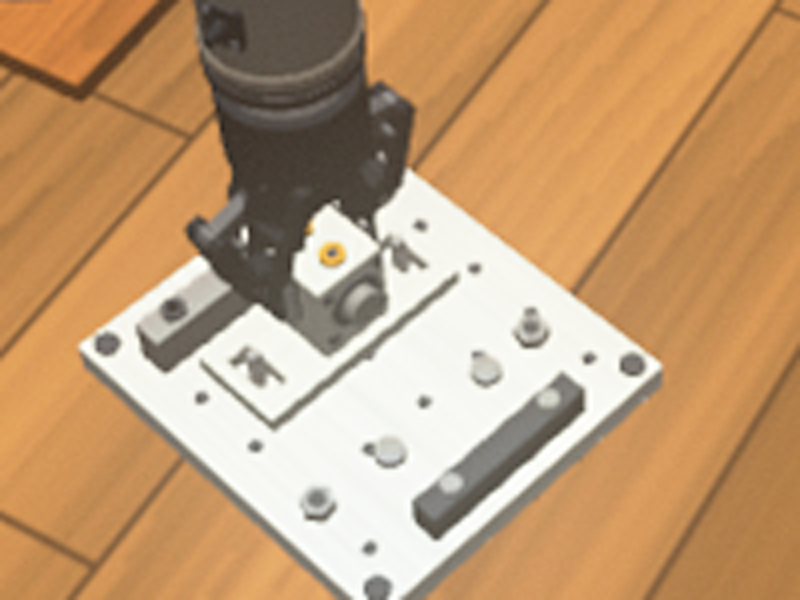

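It's seated: both studs stand up through the slots (wrist crop (105,270) and (650,270)). I'll ease the downward load before sliding.

```bash
python3 -m jog '[[[0,-0.05,0],0,1],[[0,-0.05,0],0,1],[[0,-0.05,0],0,1]]'
```

```text
clock: 12.35
tcp_pos: [0.5522, 0.2121, 0.2233]
orientation: [-0.259, -2.091, 2.09]
contact_force: [1.0, -0.7, 0.4]
grip_width: 0.0454
```

```bash
python3 -m jog '[[[-0.1,0,0],0,1],[[-0.2,0,0],0,1],[[-0.3,0,0],0,1],[[-0.3,0,0],0,1]]'
```

```text
clock: 12.85
tcp_pos: [0.555, 0.2113, 0.2233]
orientation: [-0.259, -2.091, 2.09]
contact_force: [-1.2, 1.4, 2.6]
grip_width: 0.0454
```

```bash
python3 -m jog '[[[-0.1,-0.02,0],0,1],[[-0.2,-0.02,0],0,1],[[-0.2,-0.02,0],0,1]]'; python3 -m jog '[[[-0.05,0,0],0,1],[[-0.1,0,0],0,1],[[-0.1,0,0],0,1]]'
```

```text
clock: 13.22
tcp_pos: [0.5569, 0.2106, 0.2233]
orientation: [-0.259, -2.09, 2.091]
contact_force: [-1.4, 0.7, -1.0]
grip_width: 0.0457
clock: 13.6
tcp_pos: [0.5578, 0.2104, 0.2233]
orientation: [-0.259, -2.09, 2.091]
contact_force: [-0.2, 0.1, -1.5]
grip_width: 0.0454
```

```bash
python3 - <<'E'
from h import *
w=grab_frame('wrist'); crop(w,130,190,380,200,2,'pics/w8.png')
E
```

```text
(no output)
```

View pics/w8.png

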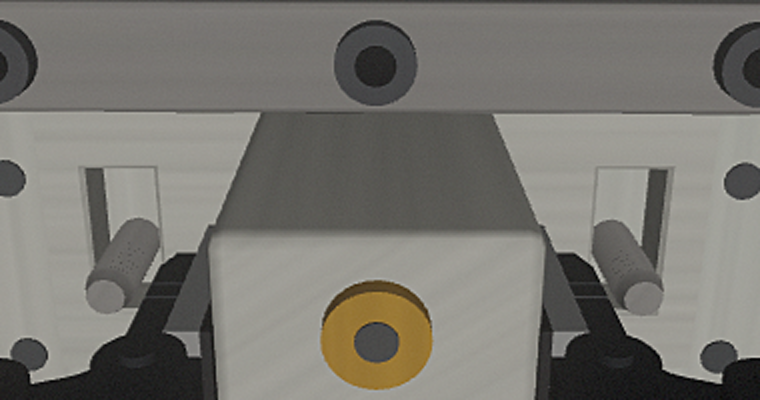

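Studs are sliding forward in the slots and the rail is nearly reached. Continuing in small steps.

```bash
for i in 1 2 3; do python3 -m jog '[[[-0.04,0,0],0,1],[[-0.04,0,0],0,1],[[-0.04,0,0],0,1]]' | egrep 'tcp|contact'; done
```

```text
tcp_pos: [0.5582, 0.2103, 0.2233]
contact_force: [0.2, 0.1, -3.4]
tcp_pos: [0.5585, 0.2103, 0.2233]
contact_force: [0.2, -0.9, -5.4]
tcp_pos: [0.559, 0.2103, 0.2235]
contact_force: [-0.2, -0.2, -5.1]
```

```bash
for i in 1 2 3; do python3 -m jog '[[[-0.03,0.02,0],0,1],[[-0.03,0.02,0],0,1],[[-0.03,0.02,0],0,1]]' | egrep 'tcp|contact'; done
```

```text
tcp_pos: [0.5593, 0.2102, 0.2233]
contact_force: [0.6, 0.6, -4.5]
tcp_pos: [0.5596, 0.2102, 0.2233]
contact_force: [-0.3, 0.5, -2.2]
tcp_pos: [0.56, 0.2102, 0.2233]
contact_force: [-0.6, -0.1, 3.5]
```

```bash
for i in 1 2 3; do python3 -m jog '[[[-0.03,-0.01,0],0,1],[[-0.03,-0.01,0],0,1],[[-0.03,-0.01,0],0,1]]' | egrep 'tcp|contact'; done
```

```text
tcp_pos: [0.5602, 0.2102, 0.2233]
contact_force: [-3.1, -0.1, 5.3]
tcp_pos: [0.5605, 0.2101, 0.2233]
contact_force: [-2.0, 1.1, 5.2]
tcp_pos: [0.5608, 0.21, 0.2233]
contact_force: [-1.7, 0.3, 3.9]
```

```bash
for i in 1 2 3; do python3 -m jog '[[[-0.03,-0.01,0],0,1],[[-0.03,-0.01,0],0,1],[[-0.03,-0.01,0],0,1]]' | egrep 'tcp|contact|clock'; done
```

```text
clock: 17.4
tcp_pos: [0.561, 0.2099, 0.2233]
contact_force: [-1.5, 1.9, 4.5]
clock: 17.77
tcp_pos: [0.5612, 0.2098, 0.2233]
contact_force: [-1.8, 2.2, 2.7]
clock: 18.15
tcp_pos: [0.5614, 0.2098, 0.2233]
contact_force: [-2.2, 2.8, 1.2]
```

```bash
python3 - <<'E'
from h import *
o=get_obs();T=R.from_rotvec(o['orientation']);print('tool force',T.inv().apply(o['contact_force']),'moment',T.inv().apply(o['moment']))
w=grab_frame('wrist'); a=w['image'][265:345,160:240];b=w['image'][265:345,400:480]
cv2.imwrite('pics/w9.png',cv2.resize(np.hstack([a,b]),None,fx=5,fy=5,interpolation=cv2.INTER_CUBIC))
f=grab_frame('top');crop(f,190,170,110,110,5,'pics/t9.png')
E
```

```text
tool force [ 2.82757041 -1.23603173 -2.21801923] moment [-0.36588547  0.09422921 -0.70861197]
```

View pics/w9.png

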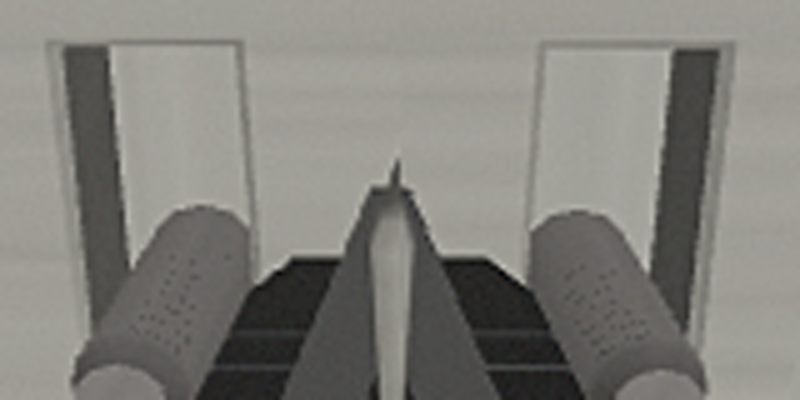

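```bash
python3 - <<'E'
from h import *
w=grab_frame('wrist');o=get_obs();T=R.from_rotvec(o['orientation']);p0=o['tcp_pos']
im=cv2.cvtColor(w['image'],cv2.COLOR_BGR2GRAY).astype(float)
tl=lambda p,z:T.inv().apply(onz(w,*p,z)-p0)*1000
for u in (165,200,230,410,440,475):
    c=cv2.GaussianBlur(im,(5,1),0)[225:285,u]; g=abs(np.diff(c)); v=225+g.argmax()+.5; print(u,v,tl((u,v),.05).round(2))
crop(w,130,190,380,200,2,'pics/w10.png')
E
```

```text
165 254.5 [-26.85 173.3  -54.13]
200 255.5 [-26.49 173.3  -41.87]
230 255.5 [-26.49 173.3  -31.33]
410 255.5 [-26.52 173.31  31.86]
440 256.5 [-26.15 173.31  42.42]
475 256.5 [-26.15 173.31  54.71]
```

View pics/w10.png

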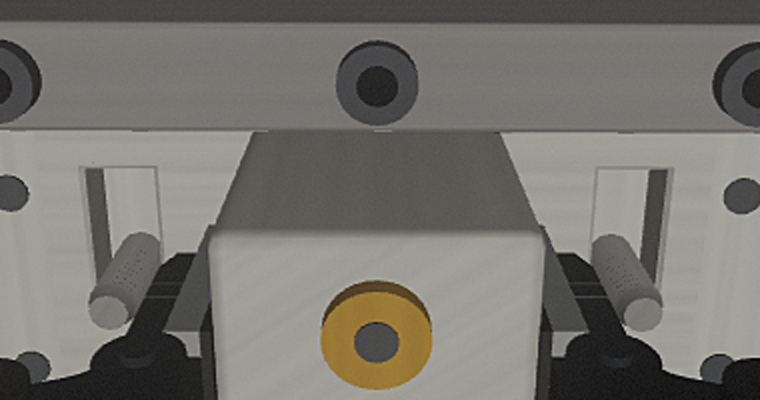

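The rail face is at tool x ≈ -26.5 mm, against a foot back at ≈ -26, so it's in contact. The rail line is turned 0.006 rad relative to the tool, right side first. I'll trim the twist and build up the push.

```bash
python3 -m jog '[[[-0.03,0,0],0.006,1],[[-0.03,0,0],0.006,1],[[-0.03,0,0],0.006,1]]' | egrep 'clock|tcp|contact'; python3 -m jog '[[[-0.03,0,0],0,1],[[-0.03,0,0],0,1],[[-0.03,0,0],0,1]]' | egrep 'tcp|contact'; python3 -c "
from h import *
o=get_obs();T=R.from_rotvec(o['orientation']);print('tool force',T.inv().apply(o['contact_force']),'moment',T.inv().apply(o['moment']))"
```

```text
clock: 18.68
tcp_pos: [0.5615, 0.2098, 0.2233]
contact_force: [-4.7, 3.1, 0.6]
tcp_pos: [0.5616, 0.2098, 0.2234]
contact_force: [-4.6, 3.0, 2.4]
tool force [ 5.17959255 -2.37913518 -1.79040612] moment [-0.4343708  -0.27882258 -1.15903413]
```

```bash
for i in 1 2; do python3 -m jog '[[[-0.03,-0.01,0],0,1],[[-0.03,-0.01,0],0,1],[[-0.03,-0.01,0],0,1]]' | egrep 'clock|tcp|contact'; python3 -c "
from h import *
o=get_obs();T=R.from_rotvec(o['orientation']);print('tool force',T.inv().apply(o['contact_force']),'moment',T.inv().apply(o['moment']))"; done
```

```text
clock: 19.42
tcp_pos: [0.5617, 0.2098, 0.2234]
contact_force: [-5.2, 2.6, 1.9]
tool force [ 5.71104365 -1.86646212 -1.23890157] moment [-0.44596936 -0.32496814 -1.31355962]
clock: 19.8
tcp_pos: [0.5617, 0.2098, 0.2234]
contact_force: [-6.1, 2.6, 2.3]
tool force [ 6.50601721 -2.28738203 -0.9864425 ] moment [-0.52091709 -0.28315178 -1.41026513]
```

```bash
for i in 1; do python3 -m jog '[[[-0.06,0,0],-0.002,1],[[-0.06,0,0],-0.002,1],[[-0.06,0,0],-0.002,1]]' | egrep 'clock|tcp|contact'; python3 -m jog '[[[-0.04,-0.01,0],0,1],[[-0.04,-0.01,0],0,1],[[-0.04,-0.01,0],0,1]]' | egrep 'clock|tcp|contact';python3 -c "
from h import *
o=get_obs();T=R.from_rotvec(o['orientation']);print('tool force',T.inv().apply(o['contact_force']),'moment',T.inv().apply(o['moment']))"; done
```

```text
clock: 20.18
tcp_pos: [0.5619, 0.2098, 0.2234]
contact_force: [-8.2, 2.6, 4.2]
clock: 20.55
tcp_pos: [0.562, 0.2098, 0.2234]
contact_force: [-9.1, 3.1, 4.0]
tool force [ 9.56766759 -3.96753819 -0.71074708] moment [-0.52436676 -0.05508201 -1.91212159]
```

```bash
python3 -m jog '[[[-0.05,-0.03,0],0,1],[[-0.05,-0.03,0],0,1],[[-0.05,-0.03,0],0,1],[[-0.05,-0.03,0],0,1],[[-0.05,-0.03,0],0,1],[[-0.05,-0.03,0],0,1]]' | egrep 'clock|tcp|contact';python3 -c "
from h import *
o=get_obs();T=R.from_rotvec(o['orientation']);print('tool force',T.inv().apply(o['contact_force']),'moment',T.inv().apply(o['moment']))"; for i in 1 2 3; do  python3 -m jog '[[[0,0,0],0,1],[[0,0,0],0,1],[[0,0,0],0,1],[[0,0,0],0,1],[[0,0,0],0,1],[[0,0,0],0,1],[[0,0,0],0,1],[[0,0,0],0,1]]' | egrep 'clock|tcp|contact|width'; done;python3 - <<'E'
from h import *
w=grab_frame('wrist'); crop(w,130,190,380,200,2,'pics/w11.png');cv2.imwrite('pics/s11.png',grab_frame('side')['image']);cv2.imwrite('pics/t11.png',grab_frame('top')['image'])
o=get_obs();T=R.from_rotvec(o['orientation']);print('tool force',T.inv().apply(o['contact_force']),'moment',T.inv().apply(o['moment']),abs(o['qvel']).max())
E
```

```text
clock: 21.3
tcp_pos: [0.5622, 0.2097, 0.2234]
contact_force: [-10.0, 5.0, 2.7]
tool force [10.91156913 -2.63687949 -2.4011117 ] moment [-0.62710165 -0.03883867 -2.06620839]
clock: 22.3
tcp_pos: [0.5622, 0.2098, 0.2234]
contact_force: [-10.2, 3.5, 2.6]
grip_width: 0.0453
clock: 23.3
tcp_pos: [0.5622, 0.2097, 0.2234]
contact_force: [-11.0, 3.3, 2.5]
grip_width: 0.0454
clock: 24.3
tcp_pos: [0.5622, 0.2098, 0.2234]
contact_force: [-9.0, 3.9, 3.2]
grip_width: 0.0454
tool force [10.9071519  -2.16972752 -1.98666323] moment [-0.67877162 -0.03634017 -2.07141237] 0.002463490605355198
```

View pics/w11.png

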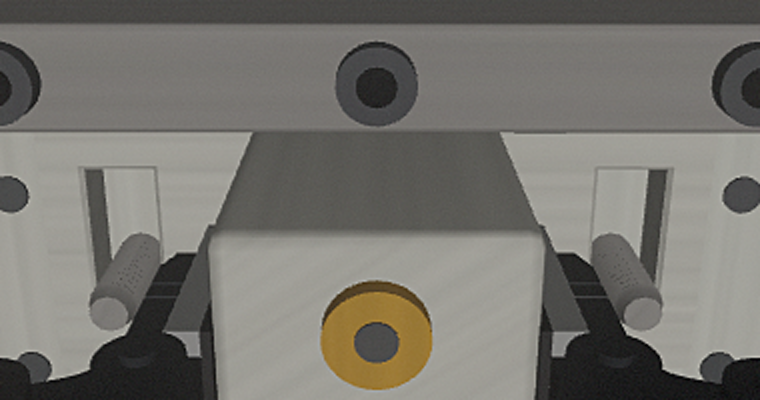

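View pics/s11.png

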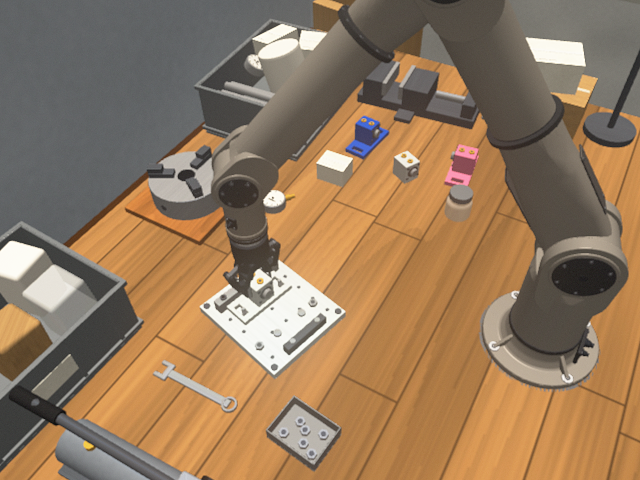

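The cylinder is flat and square against the rail. The push on the tool read 10.9 N at the start and end of a 3 s hold. In the side view the bystanders are at the same pixels as at the start. Handing in while holding.

```bash
python3 -c "
from bench import *
o=get_obs();print(o['clock'],o['contact_force'],o['tcp_pos']);print(hand_in())"
```

```text
24.45 [-10.07041262   4.61531096   2.21499552] [0.56220694 0.20977029 0.2234338 ]
the job is handed in; nothing more can be done
None
```

I mounted the bare-aluminium slotted cylinder over both studs with the piston away from the rail. I lowered it flat on the plate, slid it about 10 mm back against the rail, and handed in at 24.5 s while still gripping and pushing.

**Last checks**
- **Push:** readings stayed between about 9.7 and 11.5 N along the push direction over 3 s, and about 10.9 N at hand-in. Bearing on the plate was about 7–8 N, so friction takes an estimated 1 N and the rail sees about 10 N.
- **Squareness:** the rail line read about 0.006 rad off the tool, which I trimmed by twisting until the twisting moment on the tool was nearly zero.
- **Fit:** the studs stood clear of the slot sides by about 1.8 mm each.
- **Bystanders:** unmoved by eye in the side view. I did not measure them or view the final top picture.

**What disagreed**
- **Stud position:** the top and side cameras differed by 3–5 mm, so I placed by the wrist camera instead.
- **Side force:** a force of about 2 N across the push remained that I did not explain; the studs were not touching the slot walls.

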